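# Fit the penlight in the lamp stand and set its clamp screw

### The job

Pull the penlight out of its upright tube holder and stand it, lamp end still up, fully down in the round socket of the lamp stand, and let go of it. Then turn the stand's thumbscrew clockwise until it seats, back it off a quarter turn so that the light could still be swivelled, and finish there, still gripping the thumbscrew and holding it still. Leave the other things on the worktop where they are.

Things in the scene. Friction and masses are not known exactly. Their poses are not given: they have to be found in the camera images.
- penlight_mid (a point): Middle of the penlight: a round dark grey aluminium torch, 113 mm long, barrel 17 mm thick, wider lamp head 20 mm thick over its last 28 mm, 70 g, loose. This point lies on its axis half-way along; its z axis points along the torch to the lamp head, which is up: it stands tail down in the holder, leaning by up to 7 degrees, and about 57 mm of it shows above the holder's rim.
- holder_rim (a point): Centre of the mouth of the upright tube holder (fixed): a plain aluminium tube, outside 30 mm, bore 22 mm, rim 63 mm above the worktop, inner floor 8 mm above the worktop, on a round 68 mm foot.
- socket_mouth (a point): Centre of the mouth of the lamp stand's round socket, 52 mm above the worktop, bore 21 mm, 40 mm deep with a 2 mm chamfer and a flat floor (so the seated penlight's middle is 68.5 mm and its top 125 mm above the worktop). The lamp stand (fixed) is a grey block 46 x 126 mm, 52 mm high, on a 62 x 156 mm flange; this point's axes are the stand's, with y along the block, from the socket to the thumbscrew, which is 80 mm away.
- screw_grip (a point): Point on the vertical axis of the thumbscrew at the middle of its head: black round knurled head, 34 mm thick across, from 80 to 101 mm above the worktop (this point 89.5 mm), above a boss 26 mm across that tops out at 65 mm. It turns without rising. The white line on top of the head points to the socket when the screw is seated.
- screw (a joint): Angle of the thumbscrew in rad: 0 = seated (hard stop), growing as it is backed off, which is counter-clockwise seen from above; a quarter turn off the seat is 1.57. It starts 2.1 to 3.0 rad off, has light friction (about 0.06 N m) and stays where it is left; upper stop at 4.0.
- tape_roll: Bystander: roll of black tape lying flat, 68 mm across, 19 mm high; origin at the centre of its underside.
- paint_marker: Bystander: paint marker lying down, 132 mm long, 15 mm thick; origin under its middle.
- spark_plug: Bystander: spark plug lying down, 78 mm long, 18 mm thick; origin under its middle.
- abrasive_disc: Bystander: brown abrasive disc, 51 mm across, 20 mm high, button up; origin at the centre of its underside.
- silver_fob: Bystander: black and silver remote key fob, 68 x 36 x 15 mm; origin at the centre of its underside.
- mouse: Bystander: black computer mouse, 108 x 60 x 36 mm; origin at the centre of its underside.
Mind the look-alikes: they are no part of the job. There is more than one size of the part that bears holder_rim; the job needs the larger.

How it is judged:
On the way, in this order (a step that is already met when the one before it is completed fails the run):
1. the penlight has been pulled out: its middle is more than 52 mm above the holder's rim or it is clear to the side ((z of penlight_mid in the frame of holder_rim above 0.052 m or horizontal distance between penlight_mid and holder_rim above 0.05 m)), for 0.1 s.
2. the penlight stands fully down in the socket, lamp up, let go (horizontal distance between penlight_mid and socket_mouth below 0.009 m and z of penlight_mid in the frame of socket_mouth below 0.0205 m and angle between penlight_mid's own z axis and vertical below 0.2 rad and contact force between the fingers and penlight below 0.1 N), for 0.2 s.
3. the thumbscrew is seated (within 0.06 rad of its stop) (value of joint screw below 0.06 rad), for 0.1 s.
At the end, for the whole second after the job is handed in: The screw is a quarter turn (1.57 rad, within 0.3) off its seat and still, gripped by the fingers with more than 2 N; the penlight stands lamp up in the socket, within 4 mm of fully down, leaning less than 0.2 rad, its middle within 9 mm of the socket's axis, at rest and not touched by the robot (all of step 2 and value of joint screw between 1.27 and 1.87 rad and velocity of joint screw between -0.1 and 0.1 rad/s and contact force between the fingers and screw above 2 N and contact force between the arm and penlight below 0.1 N and linear speed of penlight below 0.03 m/s); the arm keeps its last pose, push and grip.
It fails at once if a bystander is pushed more than 2 cm (distance of any of tape_roll, paint_marker, spark_plug, abrasive_disc, silver_fob, mouse from where it was at the start of the episode above 0.02 m).
It also fails if it takes over 58 s, if anything falls off the work surface, if the arm or the gripper's body presses on something with over 40 N, if the wrist force passes 120 N, or if a joint passes its speed limit or range.

### The arm

A 6-joint arm with a two-finger parallel gripper is mounted at the origin on a cart in front of the work surface, level with it; the furniture and walls round the work are solid. World frame = base frame: x ahead of the robot, y to its left, z up, the work surface at z = 0. Lengths are in m, angles in rad, forces in N, time in s.
With the tool pointing down it reaches from about 0.425 to 0.95 m from the base axis. Payload 3.5 kg.
Tool frame: the origin (TCP) lies at the very end of the fingers, on their centre line; the grasp point (between the pads) lies ctrl.tcp_to_grasp behind it (ctrl.tcp_to_grasp is the distance from the TCP to the grasp point, in m); z points along the fingers, y is the line along which they close (so a half turn about z gives the same grasp; the last joint's range is limited). The gripper opens to 85 mm and grips with 20 to 120 N. Pads are 22 mm wide; open, the fingers measure 114 mm over their backs; the gripper's body (76 mm by 85 mm) begins 54 mm behind the grasp point. The pads swing forward as they close: fully open they stand 13 mm farther back than shut.
Start: joints at [-1.256, 0.286, 1.577, -0, 1.279, -0.15], TCP at [0.303, -0.603, 0.231] pointing down, gripper open.
Joint ranges: [-2.77, 2.77], [-0.9, 2.22], [0.21, 2.48], [-1.53, 4.67], [0.24, 2.81], [-2.84, 2.84]. Speed limits (rad/s): [2.79, 2.79, 3.14, 3.14, 3.14, 3.14].

### API

Orientations are given as a unit quaternion [x, y, z, w].
In Python, from plant import ctrl gives the robot as it stands.
- The arm moves only by the shell command python3 -m inch 'ROWS' [FORCE]. ROWS is JSON, a list of rows, each an object with "slide": the shift along the tool's x, y, z in cm, a list of three; "turn": the turn about the tool's z in rad; "grip": the finger opening in cm, from 0 to 8.54. A call has 1 to 20 rows; each row is the pose to reach, as a shift and turn from the pose commanded when the call began, along the tool's axes at that moment; what a row does not reach only later rows make up. A row lasts 1/10 s, in which the tool goes at most 50 mm and 8.59 degrees, less where a joint would pass 70% of its speed; a pose out of reach is approached as far as the arm can. A call with a gripper value outside its range is refused whole. The fingers move at their own pace and stop on an object; FORCE is the grip in N (left out, the last holds). Time passes only in rows, so rows that repeat a pose let the fingers close. It gives the time, the measured TCP pose, the force, the opening and the grip force at its end, in the units of the state.
- ctrl.get_state(): the state, without advancing time (a new reading comes with each control period).
- ctrl.read_camera(name): name is "side" or "top" or "wrist"; returns (picture, depth): 384x512x3 uint8, red, green, blue; 384x512 float32, m along the optical axis (not along the pixel's ray), 0 where there is no reading.
- ctrl.camera_info(name): a dict with "K" (3x3 intrinsics, pixels), "camera_from_world" (4x4, takes a point from world to camera coordinates); the wrist camera has in their place "T_tool_cam" (4x4, takes a point from camera to tool coordinates, whose origin is the TCP and whose axes are the flange's). Camera axes: x right, y down, z forward; pixel columns grow to the right and rows downward; lengths in m; the calibration is good to about 2 mm. A picture is of the moment at which its call begins: read the wrist's pose just before it. camera_info takes no time and is no camera call.
- ctrl.sign_off(): hands the job in; it is judged then, once.
The state is a dict: "time": time; "qpos": joint angles; "dq": joint speeds; "joint_efforts": joint torques, N m; "eef_pos": TCP position; "tcp_rot": TCP orientation; "contact_force": force on the tool from outside, world axes, zero at the start; "wrist_torque": the same for the moment, N m; "opening": opening from 0.0 (shut) to 1.0 (fully open); "finger_force": force on a finger pad.
Only numpy, scipy, OpenCV 4.12 (cv2) and the standard library are available. Lean on these libraries where they do the work, as an engineer would, in place of code of your own. Each camera call takes 0.05 s, during which the arm holds its last target. There are 200 camera calls.

## Working session

There is one attempt and no reset: what is moved stays moved. The work goes in short steps, Python scripts to look and compute and a shell command to move; the robot and the scene stay as the last step left them, time stands still between calls to the robot, and variables do not carry over. Pictures are saved under pics/ and viewed, at most 10 in all, crops included, and the job is handed in when it is done.

```bash
ls; mkdir -p pics; cat > h.py <<'E'
import numpy as np,cv2
from plant import ctrl
from scipy.spatial.transform import Rotation as R
def cam(n):
    s=ctrl.get_state(); im,d=ctrl.read_camera(n); i=ctrl.camera_info(n)
    if n=='wrist':
        T=np.eye(4);T[:3,:3]=R.from_quat(s['tcp_rot']).as_matrix();T[:3,3]=s['eef_pos'];W=T@np.array(i['T_tool_cam'])
    else: W=np.linalg.inv(np.array(i['camera_from_world']))
    return im,d,np.array(i['K']),W
def ray(K,W,u,v):
    return W[:3,3],W[:3,:3]@np.linalg.solve(K,[u,v,1.])
def onz(K,W,u,v,z):
    o,r=ray(K,W,u,v);return o+r*(z-o[2])/r[2]
def pts(d,K,W):
    v,u=np.indices(d.shape);P=np.linalg.inv(K)@np.stack([u.ravel(),v.ravel(),np.ones(u.size)])*d.ravel()
    return (W[:3,:3]@P+W[:3,3:]).T.reshape(*d.shape,3)
E
python3 - <<'E'
from h import *
s=ctrl.get_state();print(s,ctrl.tcp_to_grasp)
for n in ['top','side']:
    im,d,K,W=cam(n);np.savez(''+n,im=im,d=d,K=K,W=W)
    cv2.imwrite(f'pics/{n}.png',cv2.resize(im[...,::-1],(800,600)));print(n,W.round(3).tolist(),K.round(1).tolist())
E
```

```text
pics
{'time': 0.0, 'qpos': array([-1.25600287e+00,  2.87178061e-01,  1.57818142e+00,  6.89648336e-06,
        1.27860493e+00, -1.50021252e-01]), 'dq': array([-9.51917483e-04,  5.37817241e-05, -2.22775276e-03,  2.70585384e-04,
       -3.88949537e-04,  1.77349740e-05]), 'joint_efforts': array([-1.86715215e-04, -4.05980194e+01, -2.92625141e+01, -2.24439264e-04,
        5.82091743e-03,  3.90500304e-06]), 'eef_pos': array([ 0.30238207, -0.60274343,  0.22993653]), 'tcp_rot': array([ 9.73114297e-01,  2.30319689e-01, -9.42996325e-05, -1.18212690e-03]), 'contact_force': array([-1.21154666,  0.4494587 , -0.45073154]), 'wrist_torque': array([-0.00900554,  0.0112944 , -0.03624872]), 'finger_force': 0.0, 'opening': 1.000070651870817} 0.0187
top [[-0.013, -0.999, 0.042, 0.421], [-1.0, 0.014, 0.017, 0.293], [-0.018, -0.041, -0.999, 1.225], [0.0, 0.0, 0.0, 1.0]] [[421.4, 0.0, 254.9], [0.0, 421.4, 193.7], [0.0, 0.0, 1.0]]
side [[-0.936, -0.183, 0.3, 0.147], [-0.351, 0.525, -0.775, 1.214], [-0.016, -0.831, -0.556, 0.753], [0.0, 0.0, 0.0, 1.0]] [[410.6, 0.0, 254.7], [0.0, 410.6, 196.2], [0.0, 0.0, 1.0]]
```

View pics/top.png

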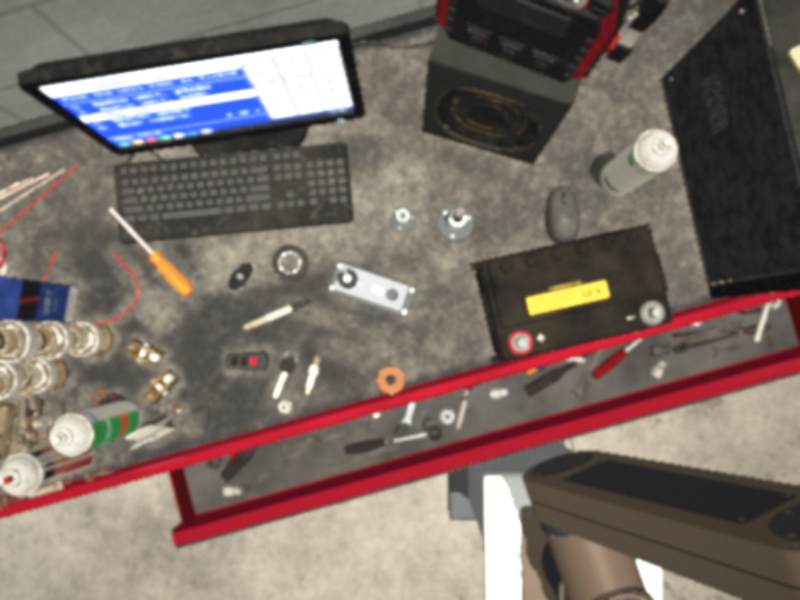

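View pics/side.png

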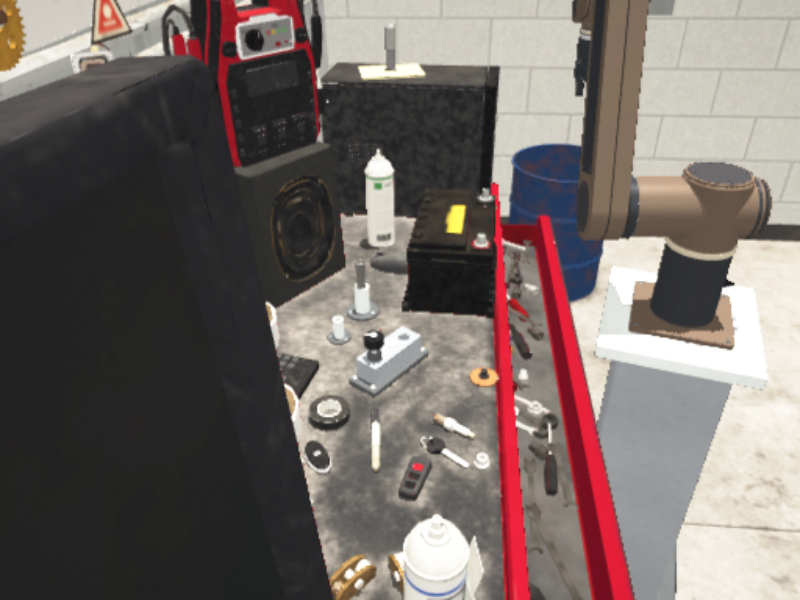

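Top view: there are two tube holders, a larger one at (457,222) with the penlight in it and a smaller empty one at (402,217). The larger fits: it has the bigger foot and it holds the torch. The stand is at (372,287), with its black thumbscrew at (347,278) and its socket at (391,295). In the side view the same things are at (360,290), (338,328), (375,340) and (403,338). I'll confirm the holder in a crop and measure.

```bash
python3 - <<'E'
from h import *
z=dict(np.load('top.npz'));y=dict(np.load('side.npz'))
a=cv2.resize(z['im'][120:205,205:315,::-1],(776,600),interpolation=cv2.INTER_CUBIC)[:, :500]
c=a;
b=y['im'][160:260,195:285,::-1]
b=cv2.resize(b,(300,333),interpolation=cv2.INTER_CUBIC)
o=np.zeros((600,800,3),np.uint8);o[:,:500]=a;o[:333,500:]=b;cv2.imwrite('pics/crop1.png',o)
for n,q in (('top',z),('side',y)):
    P=pts(q['d'],q['K'],q['W']);ok=q['d']>0
    m=ok&(P[...,0]>.35)&(P[...,0]<.8)&(P[...,1]>-.15)&(P[...,1]<.5)&(P[...,2]>.03)&(P[...,2]<.3)
    k,l,st,ce=cv2.connectedComponentsWithStats(m.astype(np.uint8))
    for i in range(1,k):
        if st[i,4]>8:
            p=P[l==i];print(n,ce[i].round(),st[i,4],p.min(0).round(3),p.max(0).round(3),np.median(p,0).round(3))
    # top-of-things 
    for nm,z0,z1,box in (('pen',.1,.13,(.45,.75,.05,.3)),('screw',.08,.11,(.3,.7,.2,.5)),('stand',.045,.058,(.3,.7,.15,.5))):
        mm=m&(P[...,2]>z0)&(P[...,2]<z1)&(P[...,0]>box[0])&(P[...,0]<box[1])&(P[...,1]>box[2])&(P[...,1]<box[3])
        p=P[mm]
        if len(p):print(n,nm,len(p),p.min(0).round(3),p.max(0).round(3),p.mean(0).round(3))
E
```

```text
top [318.  68.] 4447 [0.726 0.047 0.03 ] [0.8   0.268 0.3  ] [0.772 0.149 0.2  ]
top [198.  64.] 1414 [0.777 0.368 0.081] [0.8 0.5 0.3] [0.794 0.455 0.173]
top [410. 102.] 1135 [ 0.668 -0.129  0.03 ] [ 0.733 -0.062  0.238] [ 0.69  -0.081  0.185]
top [361. 140.] 275 [ 0.59  -0.012  0.03 ] [0.665 0.036 0.041] [0.62  0.011 0.034]
top [292. 139.] 118 [0.606 0.195 0.033] [0.631 0.223 0.123] [0.616 0.21  0.076]
top [257. 138.] 30 [0.619 0.297 0.03 ] [0.639 0.315 0.048] [0.628 0.306 0.043]
top [367. 187.] 7603 [ 0.37  -0.134  0.03 ] [0.591 0.179 0.178] [0.479 0.029 0.159]
top [236. 183.] 714 [0.458 0.299 0.031] [0.541 0.43  0.107] [0.5   0.368 0.053]
top pen 175 [0.451 0.061 0.1  ] [0.749 0.218 0.13 ] [0.646 0.142 0.117]
top screw 136 [0.496 0.204 0.081] [0.617 0.417 0.109] [0.518 0.39  0.1  ]
top stand 600 [0.458 0.168 0.045] [0.639 0.43  0.058] [0.501 0.352 0.052]
side [191. 139.] 4145 [0.722 0.044 0.03 ] [0.8   0.27  0.298] [0.772 0.161 0.172]
side [243. 125.] 862 [ 0.664 -0.119  0.03 ] [ 0.731 -0.06   0.236] [ 0.689 -0.074  0.133]
side [288. 158.] 3817 [ 0.365 -0.134  0.03 ] [0.66  0.181 0.175] [0.461 0.141 0.146]
side [231. 181.] 203 [0.603 0.199 0.031] [0.631 0.224 0.121] [0.615 0.215 0.067]
side [216. 206.] 47 [0.616 0.295 0.03 ] [0.635 0.317 0.047] [0.627 0.309 0.039]
side [247. 224.] 793 [0.455 0.296 0.03 ] [0.54  0.431 0.105] [0.496 0.394 0.052]
side pen 343 [0.45  0.057 0.1  ] [0.75  0.221 0.13 ] [0.581 0.151 0.114]
side screw 188 [0.492 0.202 0.08 ] [0.627 0.42  0.11 ] [0.535 0.357 0.096]
side stand 586 [0.4   0.15  0.045] [0.628 0.43  0.058] [0.496 0.316 0.051]
```

View pics/crop1.png

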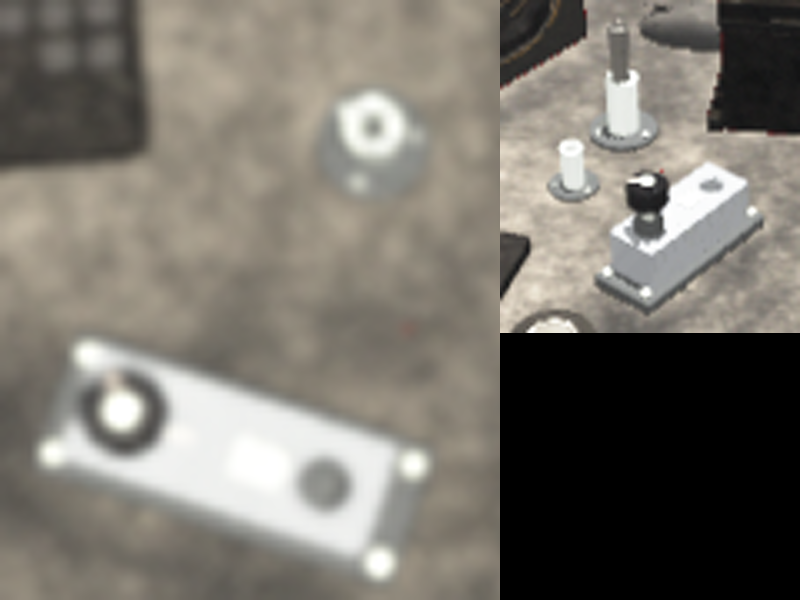

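The crop confirms it: the holder with the torch is clearly the taller and wider one, and the small one is empty. Next: clearance to the battery, lean estimate, and the rise towards it.

```bash
python3 - <<'E'
from h import *
L=[]
for n in('top','side'):
    q=dict(np.load(n+'.npz'));P=pts(q['d'],q['K'],q['W'])
    p=P[(q['d']>0)&(P[...,2]>.06)&(P[...,2]<.3)&(P[...,0]<.67)&(P[...,1]<.195)&(P[...,1]>.05)]
    p=p[np.argsort(np.hypot(*(p[:,:2]-[.616,.21]).T))][:1]
    m=(q['d']>0)&(np.hypot(P[...,0]-.615,P[...,1]-.21)<.035)
    for a,b in((.03,.06),(.07,.09),(.095,.117),(.117,.135)):
        s=P[m&(P[...,2]>a)&(P[...,2]<b)];print(n,a,b,len(s),s.mean(0).round(4) if len(s) else '',s.max(0).round(3) if len(s) else '')
    print('near battery',p.round(3))
    for zz in(.15,.17,.2): 
        s=P[(q['d']>0)&(P[...,2]>zz)&(P[...,2]<.24)&(P[...,0]<.6)&(P[...,1]<.2)&(P[...,1]>-.15)];print(zz,len(s),s.max(0).round(3) if len(s) else '')
E
python3 -m inch '[{"slide":[0,0,-5],"turn":0,"grip":8.5},{"slide":[0,0,-10],"turn":0,"grip":8.5},{"slide":[0,0,-14],"turn":0,"grip":8.5},{"slide":[0,0,-14],"turn":0,"grip":8.5}]'
```

```text
top 0.03 0.06 25 [0.6121 0.2122 0.0496] [0.63  0.222 0.06 ]
top 0.07 0.09 7 [0.6142 0.2108 0.0802] [0.617 0.216 0.089]
top 0.095 0.117 38 [0.6198 0.209  0.1134] [0.63  0.218 0.117]
top 0.117 0.135 16 [0.6211 0.208  0.1194] [0.629 0.218 0.123]
near battery [[0.617 0.195 0.063]]
0.15 5592 [0.587 0.173 0.24 ]
0.17 336 [0.451 0.131 0.24 ]
0.2 215 [0.24  0.131 0.24 ]
side 0.03 0.06 73 [0.6144 0.2172 0.0456] [0.628 0.224 0.06 ]
side 0.07 0.09 30 [0.6162 0.2121 0.0804] [0.626 0.218 0.089]
side 0.095 0.117 46 [0.6159 0.2122 0.1077] [0.627 0.218 0.117]
side 0.117 0.135 13 [0.6182 0.2071 0.1185] [0.627 0.221 0.121]
near battery [[0.53  0.175 0.125]]
0.15 3564 [0.582 0.172 0.24 ]
0.17 1869 [0.448 0.134 0.24 ]
0.2 1332 [0.237 0.134 0.24 ]
time: 0.5
eef_pos: [0.3033, -0.6052, 0.3806]
tcp_rot: [0.973, 0.23, 0.001, 0.007]
contact_force: [0.1, -0.2, 0.4]
opening: 0.997
finger_force: 0.0
```

```bash
python3 -m inch '[{"slide":[10,-9,0],"turn":-0.2,"grip":8.5},{"slide":[20,-18,0],"turn":-0.4,"grip":8.5},{"slide":[30,-27,0],"turn":-0.6,"grip":8.5},{"slide":[50,-45,0],"turn":-1,"grip":8.5},{"slide":[62,-57,0],"turn":-1.3,"grip":8.5},{"slide":[62,-57,0],"turn":-1.3,"grip":8.5},{"slide":[62,-57,0],"turn":-1.3,"grip":8.5},{"slide":[62,-57,0],"turn":-1.3,"grip":8.5},{"slide":[62,-57,0],"turn":-1.3,"grip":8.5},{"slide":[62,-57,0],"turn":-1.3,"grip":8.5},{"slide":[62,-57,0],"turn":-1.3,"grip":8.5},{"slide":[62,-57,0],"turn":-1.3,"grip":8.5},{"slide":[62,-57,0],"turn":-1.3,"grip":8.5},{"slide":[62,-57,0],"turn":-1.3,"grip":8.5},{"slide":[62,-57,0],"turn":-1.3,"grip":8.5},{"slide":[62,-57,0],"turn":-1.3,"grip":8.5},{"slide":[62,-57,0],"turn":-1.3,"grip":8.5},{"slide":[62,-57,0],"turn":-1.3,"grip":8.5},{"slide":[62,-57,0],"turn":-1.3,"grip":8.5},{"slide":[62,-57,0],"turn":-1.3,"grip":8.5}]'
python3 - <<'E'
from h import *
s=ctrl.get_state();print(s['qpos'].round(2),R.from_quat(s['tcp_rot']).as_matrix().round(3).tolist())
im,d,K,W=cam('wrist');np.savez('w1',im=im,d=d,K=K,W=W);cv2.imwrite('pics/w1.png',im[...,::-1])
print(np.round(ctrl.camera_info('wrist')['T_tool_cam'],3).tolist(),K.round(0).tolist())
P=pts(d,K,W)
for nm,c,r in(('pen',(.618,.21),.04),('stand',(.5,.365),.09)):
  m=(d>0)&(np.hypot(P[...,0]-c[0],P[...,1]-c[1])<r)
  for a,b in((.03,.045),(.046,.06),(.06,.07),(.075,.09),(.09,.105),(.105,.118),(.118,.14)):
    q=P[m&(P[...,2]>a)&(P[...,2]<b)]
    if len(q)>5:print(nm,a,len(q),q.mean(0).round(4),q.min(0).round(3),q.max(0).round(3))
E
```

```text
time: 2.5
eef_pos: [0.601, 0.1833, 0.3705]
tcp_rot: [0.636, 0.772, -0.001, -0.0]
contact_force: [0.7, -0.0, -0.1]
opening: 0.999
finger_force: 0.0
[ 0.13  0.12  1.53 -0.    1.5  -0.06] [[-0.192, 0.981, -0.001], [0.981, 0.192, -0.001], [-0.0, -0.001, -1.0]]
[[-0.0, -0.957, -0.29, 0.074], [1.0, -0.001, 0.0, 0.001], [-0.001, -0.29, 0.957, -0.142], [0.0, 0.0, 0.0, 1.0]] [[333.0, 0.0, 256.0], [0.0, 333.0, 193.0], [0.0, 0.0, 1.0]]
pen 0.03 29 [0.6169 0.2147 0.0384] [0.606 0.199 0.03 ] [0.631 0.221 0.045]
pen 0.046 40 [0.6164 0.2138 0.0544] [0.606 0.199 0.046] [0.634 0.221 0.06 ]
pen 0.06 124 [0.6176 0.2109 0.0619] [0.606 0.194 0.06 ] [0.635 0.221 0.07 ]
pen 0.075 6 [0.6168 0.2129 0.0796] [0.613 0.21  0.076] [0.623 0.214 0.083]
pen 0.09 12 [0.6174 0.2137 0.1016] [0.611 0.207 0.098] [0.627 0.216 0.105]
pen 0.105 213 [0.6201 0.2067 0.1147] [0.611 0.197 0.106] [0.63  0.216 0.118]
pen 0.118 28 [0.6219 0.2063 0.1184] [0.612 0.197 0.118] [0.63  0.216 0.119]
stand 0.03 193 [0.5002 0.3273 0.0377] [0.461 0.296 0.03 ] [0.522 0.358 0.045]
stand 0.046 1376 [0.4891 0.3261 0.0508] [0.457 0.296 0.046] [0.52  0.354 0.054]
```

View pics/w1.png

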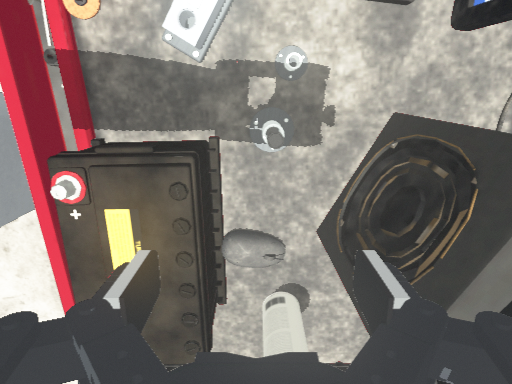

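The wrist picture shows the torch at (272,135) in the larger holder, the small holder at (292,60), and the socket end of the stand at (190,18). The speaker and battery are well to the sides. I move above the torch.

```bash
python3 -m inch '[{"slide":[1.9,2.4,4],"turn":0,"grip":8.5},{"slide":[1.9,2.4,9],"turn":0,"grip":8.5},{"slide":[1.9,2.4,14],"turn":0,"grip":8.5},{"slide":[1.9,2.4,19],"turn":0,"grip":8.5},{"slide":[1.9,2.4,22],"turn":0,"grip":5},{"slide":[1.9,2.4,22],"turn":0,"grip":5},{"slide":[1.9,2.4,22],"turn":0,"grip":5}]' 40
python3 - <<'E'
from h import *
im,d,K,W=cam('wrist');np.savez('w2',im=im,d=d,K=K,W=W);cv2.imwrite('pics/w2.png',im[...,::-1])
P=pts(d,K,W)
m=(d>0)&(np.hypot(P[...,0]-.619,P[...,1]-.21)<.04)
for a,b in((.03,.05),(.05,.06),(.06,.067),(.07,.08),(.08,.09),(.09,.105),(.105,.114),(.114,.14)):
    q=P[m&(P[...,2]>a)&(P[...,2]<b)]
    if len(q)>5:print(a,len(q),q.mean(0).round(4),q.min(0).round(3),q.max(0).round(3))
E
```

```text
time: 3.25
eef_pos: [0.6216, 0.2063, 0.1522]
tcp_rot: [0.636, 0.772, 0.0, 0.0]
contact_force: [0.3, -0.4, 0.6]
opening: 0.586
finger_force: 0.0
0.03 238 [0.6191 0.2154 0.0411] [0.606 0.199 0.03 ] [0.634 0.221 0.05 ]
0.05 211 [0.6192 0.2146 0.0554] [0.606 0.2   0.05 ] [0.634 0.221 0.06 ]
0.06 461 [0.6195 0.2114 0.062 ] [0.606 0.197 0.06 ] [0.635 0.221 0.067]
0.07 95 [0.619  0.213  0.0751] [0.612 0.206 0.07 ] [0.627 0.215 0.08 ]
0.08 103 [0.6193 0.2131 0.0848] [0.612 0.208 0.08 ] [0.628 0.215 0.09 ]
0.09 143 [0.6189 0.2142 0.0999] [0.61  0.207 0.09 ] [0.629 0.216 0.105]
0.105 292 [0.6198 0.2103 0.1115] [0.61  0.198 0.105] [0.63  0.216 0.114]
0.114 811 [0.6204 0.2061 0.1158] [0.61  0.196 0.114] [0.63  0.216 0.119]
```

View pics/w2.png

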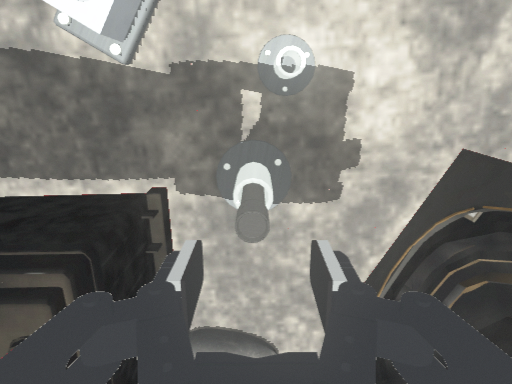

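The torch (252,225) stands almost exactly vertical, and both barrel and head sit at about (0.620, 0.206). The tool is centred over it, so I descend and grip.

```bash
python3 -m inch '[{"slide":[0,-0.1,3],"turn":0,"grip":5},{"slide":[0,-0.1,6.5],"turn":0,"grip":5},{"slide":[0,-0.1,6.5],"turn":0,"grip":5},{"slide":[0,-0.1,6.5],"turn":0,"grip":1},{"slide":[0,-0.1,6.5],"turn":0,"grip":1},{"slide":[0,-0.1,6.5],"turn":0,"grip":1},{"slide":[0,-0.1,6.5],"turn":0,"grip":1},{"slide":[0,-0.1,6.5],"turn":0,"grip":1},{"slide":[0,-0.1,6.5],"turn":0,"grip":1}]' 50
```

```text
time: 4.2
eef_pos: [0.6221, 0.2075, 0.0903]
tcp_rot: [0.635, 0.772, 0.002, 0.002]
contact_force: [-2.5, -0.9, 6.8]
opening: 0.219
finger_force: 48.7
```

```bash
python3 -m inch '[{"slide":[0,0,-2],"turn":0,"grip":1},{"slide":[0,0,-4],"turn":0,"grip":1},{"slide":[0,0,-7],"turn":0,"grip":1},{"slide":[0,0,-11],"turn":0,"grip":1},{"slide":[0,0,-13],"turn":0,"grip":1},{"slide":[0,0,-13],"turn":0,"grip":1},{"slide":[0,0,-13],"turn":0,"grip":1}]'
python3 - <<'E'
from h import *
for n in('top','side','w1'):
    q=dict(np.load(n+'.npz'));P=pts(q['d'],q['K'],q['W']);im=q['im']
    top=(q['d']>0)&(abs(P[...,2]-.052)<.006)&(P[...,0]>.45)&(P[...,0]<.56)&(P[...,1]>.285)&(P[...,1]<.44)
    p=P[top];print(n,len(p),'z',np.median(p[:,2]).round(4))
    mm=top.astype(np.uint8)
    if n!='w1':
        hull=cv2.convexHull(np.argwhere(top)[:,::-1].astype(np.int32));fill=cv2.fillConvexPoly(mm*0,hull,1)
        c=cv2.minAreaRect((p[:,:2]*1000).astype(np.float32));print('rect',c)
    else: 
        hull=cv2.convexHull(np.argwhere(top)[:,::-1].astype(np.int32));fill=cv2.fillConvexPoly(mm*0,hull,1)
    g=cv2.cvtColor(im,cv2.COLOR_RGB2GRAY)
    dark=((g<135)&(cv2.erode(fill,np.ones((3,3)))>0)).astype(np.uint8)
    k,l,st,ce=cv2.connectedComponentsWithStats(dark)
    for i in range(1,k):
        if st[i,4]>8:print(n,'dark',ce[i].round(1),st[i],onz(q['K'],q['W'],*ce[i],.052).round(4),onz(q['K'],q['W'],*ce[i],.101).round(4))
    print(np.median(g[top]))
E
```

```text
time: 4.9
eef_pos: [0.6202, 0.2072, 0.2167]
tcp_rot: [0.635, 0.772, 0.0, 0.0]
contact_force: [0.1, 0.6, -1.9]
opening: 0.219
finger_force: 48.9
top 568 z 0.0522
rect ((499.5069274902344, 364.91461181640625), (126.15312194824219, 46.0007209777832), 70.66570281982422)
top dark [222.1 178.7] [216 173  12  11  61] [0.5134 0.4048 0.052 ] [0.5095 0.4001 0.101 ]
238.0
side 415 z 0.0519
rect ((496.0209655761719, 361.714599609375), (131.4469757080078, 49.35808563232422), 70.38926696777344)
side dark [239.8 226.4] [235 219  11  13  76] [0.5122 0.3912 0.052 ] [0.4867 0.4487 0.101 ]
248.0
w1 1376 z 0.0509
255.0
```

```bash
python3 - <<'E'
from h import *
for n,(u,v) in(('top',(250,189)),('side',(258,215)),('w1',(187,18))):
    q=dict(np.load(n+'.npz'));g=cv2.cvtColor(q['im'],cv2.COLOR_RGB2GRAY)
    r=10;y0=max(v-r,0);w=g[y0:v+r,u-r:u+r]
    m=(w<195).astype(np.uint8);k,l,st,ce=cv2.connectedComponentsWithStats(m)
    for i in range(1,k):
        if st[i,4]>4:
            x,y,ww,h,a=st[i];c=ce[i]+[u-r,y0];b=[x+ww/2-.5+u-r,y+h/2-.5+y0]
            print(n,c.round(1),st[i],onz(q['K'],q['W'],*c,.052)[:2].round(4),'bbox',onz(q['K'],q['W'],*b,.052)[:2].round(4))
    P=pts(q['d'],q['K'],q['W'])
    if n=='w1':
        hm=(q['d']>0)&(P[...,2]<.046)&(np.hypot(P[...,0]-.486,P[...,1]-.327)<.014);print('hole depth pts',hm.sum(),P[hm].mean(0))
E
```

```text
top [255.7 179.8] [10  0 10  4 22] [0.5088 0.3109] bbox [0.5069 0.3143]
top [250.6 188.3] [ 7  6  8  8 48] [0.4854 0.3254] bbox [0.4847 0.3258]
top [258.5 194. ] [17 11  3  8 13] [0.4691 0.3036] bbox [0.4705 0.305 ]
top [244.6 196.8] [ 0 15 14  5 40] [0.4619 0.3424] bbox [0.464  0.3372]
side [259.2 208.4] [ 0  0 20 10 94] [0.491  0.2924] bbox [0.4937 0.2995]
side [258.  215.2] [ 7  9  7  3 17] [0.4826 0.3255] bbox [0.483  0.3244]
side [263.7 221.7] [ 9 12 11  8 48] [0.457  0.3488] bbox [0.4633 0.3452]
w1 [184.7  18.2] [  2   3  14  17 149] [0.4834 0.3248] bbox [0.4845 0.3241]
hole depth pts 226 [0.48009702 0.32882198 0.02165557]
```

Socket at (0.485, 0.3255) from three views, stand axis at 70.6°, so the screw is about at (0.511, 0.401). The screw's own top-view blob agrees. I carry the torch over.

```bash
python3 -m inch '[{"slide":[3,-2.3,0],"turn":0,"grip":1},{"slide":[6,-4.6,0],"turn":0,"grip":1},{"slide":[9,-7,0],"turn":0,"grip":1},{"slide":[12,-9.3,0],"turn":0,"grip":1},{"slide":[14.2,-11,0],"turn":0,"grip":1},{"slide":[14.2,-11,2],"turn":0,"grip":1},{"slide":[14.2,-11,5],"turn":0,"grip":1},{"slide":[14.2,-11,5],"turn":0,"grip":1},{"slide":[14.2,-11,5],"turn":0,"grip":1}]'
python3 - <<'E'
from h import *
im,d,K,W=cam('wrist');np.savez('w3',im=im,d=d,K=K,W=W);cv2.imwrite('pics/w3.png',im[...,::-1])
P=pts(d,K,W);q=dict(np.load('side.npz'))
im2,d2,K2,W2=cam('side');np.savez('s3',im=im2,d=d2,K=K2,W=W2)
for n,D,PP in(('wrist',d,P),('side',d2,pts(d2,K2,W2))):
  m=(D>0)&(np.hypot(PP[...,0]-.485,PP[...,1]-.326)<.025)
  for a,b in((.08,.09),(.09,.1),(.1,.11),(.11,.12),(.12,.13),(.13,.14)):
    s=PP[m&(PP[...,2]>a)&(PP[...,2]<b)]
    if len(s)>3:print(n,a,len(s),s.mean(0).round(4),s.min(0).round(4),s.max(0).round(4))
t=np.linalg.inv(W)
for a in(.13,.11,.085):
  x=K@(t@[.485,.3255,a,1])[:3];print(a,(x[:2]/x[2]).round(0))
E
```

```text
time: 5.8
eef_pos: [0.4837, 0.3247, 0.1642]
tcp_rot: [0.635, 0.772, -0.002, -0.001]
contact_force: [-0.2, -0.3, -0.4]
opening: 0.213
finger_force: 49.1
wrist 0.08 76 [0.4813 0.3298 0.0855] [0.4748 0.3222 0.0807] [0.4895 0.3319 0.0899]
wrist 0.09 84 [0.4814 0.3301 0.0941] [0.4749 0.3234 0.09  ] [0.4902 0.332  0.1   ]
wrist 0.1 117 [0.4817 0.3304 0.105 ] [0.4747 0.3239 0.1001] [0.4911 0.3325 0.1099]
wrist 0.11 143 [0.4821 0.3305 0.115 ] [0.4749 0.3244 0.11  ] [0.4913 0.3325 0.12  ]
wrist 0.12 163 [0.4821 0.3304 0.125 ] [0.4752 0.3225 0.12  ] [0.4918 0.3326 0.13  ]
wrist 0.13 194 [0.4824 0.3306 0.1352] [0.4753 0.3243 0.1301] [0.4918 0.3328 0.14  ]
side 0.08 10 [0.4803 0.3307 0.0867] [0.4742 0.3283 0.0834] [0.487  0.3325 0.0899]
side 0.09 13 [0.4804 0.3307 0.0947] [0.4751 0.3247 0.0904] [0.4862 0.3354 0.0997]
side 0.1 18 [0.4807 0.3308 0.1047] [0.4744 0.3266 0.1002] [0.4905 0.3349 0.1089]
side 0.11 20 [0.4818 0.3308 0.1153] [0.4746 0.325  0.1103] [0.489  0.3356 0.1199]
side 0.12 16 [0.4806 0.3305 0.1256] [0.4746 0.3249 0.1218] [0.4892 0.3358 0.1295]
side 0.13 18 [0.481  0.3314 0.135 ] [0.4757 0.3253 0.1302] [0.4887 0.3363 0.1391]
0.13 [257. 226.]
0.11 [257. 214.]
0.085 [257. 201.]
```

View pics/w3.png

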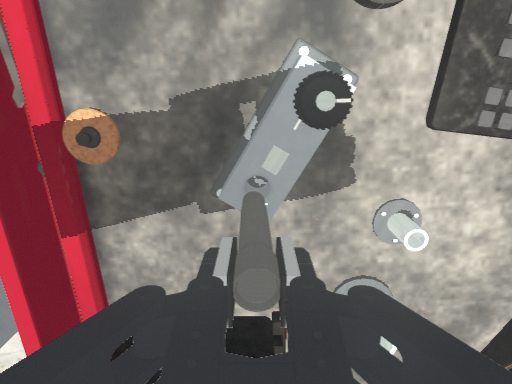

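In the picture the torch hangs vertical (tail at (253,195)). The socket's far edge shows at (259,181), and the screw head at (326,101) has its white line pointing right, about 2.1 rad off seat. I refine the socket position from this view.

```bash
python3 - <<'E'
from h import *
q=dict(np.load('w3.npz'));K,W,im,d=(q[k] for k in('K','W','im','d'))
P=pts(d,K,W)
print(onz(K,W,259,181,.052).round(4))
# bore points in depth (below top plane) and stand top edges
top=(d>0)&(abs(P[...,2]-.052)<.005)&(P[...,0]>.44)&(P[...,0]<.57)&(P[...,1]>.28)&(P[...,1]<.45)
p=P[top];print(len(p),np.median(p[:,2]),p.min(0),p.max(0))
b=P[(d>0)&(P[...,2]<.047)&(P[...,2]>.005)&(np.hypot(P[...,0]-.485,P[...,1]-.3255)<.014)]
print('bore',len(b),b.min(0).round(4),b.max(0).round(4))
# stand axes: project
ax=np.array([.331,.944]);nx=np.array([.944,-.331])
print('across',np.percentile(p[:,:2]@nx,[.5,99.5]).round(4),'along max',np.percentile(p[:,:2]@ax,[.5,99.5]).round(4), 'pred',np.array([.485,.3255])@nx,np.array([.485,.3255])@ax)
h=P[(d>0)&(P[...,2]>.094)&(P[...,2]<.108)&(P[...,1]>.37)&(np.hypot(P[...,0]-.511,P[...,1]-.401)<.03)]
print('head',len(h),h.min(0).round(4),h.max(0).round(4),np.median(h[:,2]))
c=cv2.resize(im[60:240,200:380,::-1],(600,600),interpolation=cv2.INTER_CUBIC);cv2.imwrite('pics/c3.png',c)
E
```

```text
[0.4853 0.3315 0.052 ]
6480 0.05103432946629627 [0.45634374 0.29831401 0.04716287] [0.5408641  0.42931057 0.05440085]
bore 381 [0.4751 0.3143 0.0092] [0.4957 0.3274 0.0468]
across [0.3276 0.3734] along max [0.4454 0.5697] pred 0.35009949999999995 0.46780700000000003
head 2552 [0.4943 0.383  0.094 ] [0.5291 0.4172 0.1035] 0.09986621843917612
```

View pics/c3.png

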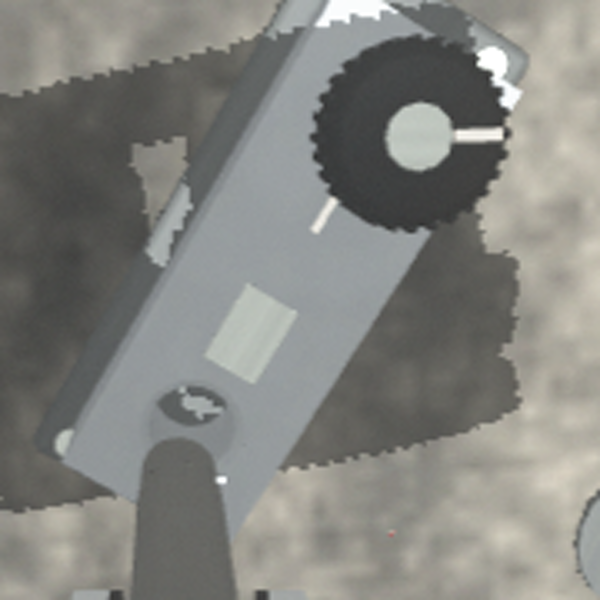

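The crop shows the chamfer ring of the socket centred at (193,425), the white line horizontal at (478,135), and the tail slightly left and near. I correct by +0.1/+0.25 cm and lower partway.

```bash
python3 -m inch '[{"slide":[0.1,0.25,0],"turn":0,"grip":1},{"slide":[0.1,0.25,1],"turn":0,"grip":1},{"slide":[0.1,0.25,2],"turn":0,"grip":1},{"slide":[0.1,0.25,3],"turn":0,"grip":1},{"slide":[0.1,0.25,4],"turn":0,"grip":1},{"slide":[0.1,0.25,4.5],"turn":0,"grip":1},{"slide":[0.1,0.25,4.5],"turn":0,"grip":1},{"slide":[0.1,0.25,4.5],"turn":0,"grip":1}]'
```

```text
time: 6.7
eef_pos: [0.4873, 0.3268, 0.1213]
tcp_rot: [0.635, 0.772, 0.0, 0.0]
contact_force: [-0.3, 0.1, 0.3]
opening: 0.217
finger_force: 49.1
```

```bash
python3 -m inch '[{"slide":[0,0,0.8],"turn":0,"grip":1},{"slide":[0,0,1.6],"turn":0,"grip":1},{"slide":[0,0,2.3],"turn":0,"grip":1},{"slide":[0,0,2.7],"turn":0,"grip":1},{"slide":[0,0,2.7],"turn":0,"grip":1},{"slide":[0,0,2.7],"turn":0,"grip":1}]'
```

```text
time: 7.3
eef_pos: [0.4876, 0.327, 0.0962]
tcp_rot: [0.635, 0.772, 0.0, -0.0]
contact_force: [-4.1, -2.0, 9.9]
opening: 0.213
finger_force: 51.0
```

Light floor contact (10 N) at about the expected height. I release, rise and check.

```bash
python3 -m inch '[{"slide":[0,0,0],"turn":0,"grip":2.6},{"slide":[0,0,0],"turn":0,"grip":4},{"slide":[0,0,0],"turn":0,"grip":5},{"slide":[0,0,0],"turn":0,"grip":5},{"slide":[0,0,0],"turn":0,"grip":5},{"slide":[0,0,-3],"turn":0,"grip":5},{"slide":[0,0,-7],"turn":0,"grip":5},{"slide":[0,0,-11],"turn":0,"grip":5},{"slide":[0,0,-11],"turn":0,"grip":5}]'
python3 - <<'E'
from h import *
s=ctrl.get_state();print(s['qpos'].round(3))
for n in('wrist','side'):
  im,d,K,W=cam(n);np.savez(n+'4',im=im,d=d,K=K,W=W)
  if n=='wrist':cv2.imwrite('pics/w4.png',im[...,::-1])
  P=pts(d,K,W);m=(d>0)&(np.hypot(P[...,0]-.4855,P[...,1]-.325)<.025)
  for a,b in((.06,.07),(.07,.08),(.08,.09),(.1,.11),(.118,.14)):
    t=P[m&(P[...,2]>a)&(P[...,2]<b)]
    if len(t)>3:print(n,a,len(t),t.mean(0).round(4),t.min(0).round(4),t.max(0).round(4))
  h=P[(d>0)&(P[...,2]>.094)&(P[...,2]<.108)&(np.hypot(P[...,0]-.511,P[...,1]-.401)<.03)]
  print('head',len(h),h.min(0).round(4),h.max(0).round(4))
  # white line on head top
  g=(im.min(2)>150)&(d>0)&(P[...,2]>.092)&(P[...,2]<.108)&(np.hypot(P[...,0]-.5117,P[...,1]-.4001)<.019)&(np.hypot(P[...,0]-.5117,P[...,1]-.4001)>.008)
  l=P[g].mean(0)-[.5117,.4001,0];a=np.arctan2(l[1],l[0]);print('line',g.sum(),np.degrees(a),'screw',(a-np.radians(250.6))%(2*np.pi))
E
```

```text
time: 8.2
eef_pos: [0.4908, 0.3284, 0.2121]
tcp_rot: [0.635, 0.772, 0.006, 0.003]
contact_force: [0.7, 0.1, 0.5]
opening: 0.585
finger_force: 0.0
[0.418 0.111 1.816 0.    1.2   0.224]
wrist 0.06 42 [0.4849 0.3323 0.0649] [0.4778 0.3258 0.0602] [0.4935 0.3343 0.0697]
wrist 0.07 52 [0.4852 0.3325 0.0748] [0.4779 0.3272 0.0701] [0.4934 0.3342 0.0799]
wrist 0.08 56 [0.4851 0.3323 0.0852] [0.4779 0.3262 0.08  ] [0.4932 0.3343 0.0899]
wrist 0.1 56 [0.4858 0.3338 0.1068] [0.4768 0.3283 0.1014] [0.4954 0.3357 0.1099]
wrist 0.118 603 [0.4863 0.3256 0.1214] [0.4765 0.3158 0.1181] [0.496  0.3355 0.1261]
head 1654 [0.4945 0.3834 0.094 ] [0.5289 0.4175 0.1032]
line 29 14.030072059943688 screw 2.1542611534198777
side 0.06 15 [0.4808 0.332  0.0648] [0.475  0.3254 0.0601] [0.4891 0.3371 0.0684]
side 0.07 18 [0.4817 0.3318 0.0742] [0.476  0.3244 0.0702] [0.4895 0.3364 0.079 ]
side 0.08 18 [0.4818 0.3316 0.0848] [0.4752 0.3268 0.0802] [0.489  0.3364 0.0898]
side 0.1 16 [0.4813 0.3338 0.1059] [0.4745 0.3282 0.1017] [0.4916 0.3386 0.1098]
side 0.118 35 [0.4835 0.3281 0.1223] [0.4744 0.3157 0.1182] [0.4931 0.3387 0.1275]
head 92 [0.4927 0.3862 0.0941] [0.5248 0.4182 0.104 ]
line 3 36.64743448043369 screw 2.549008595774262
```

View pics/w4.png

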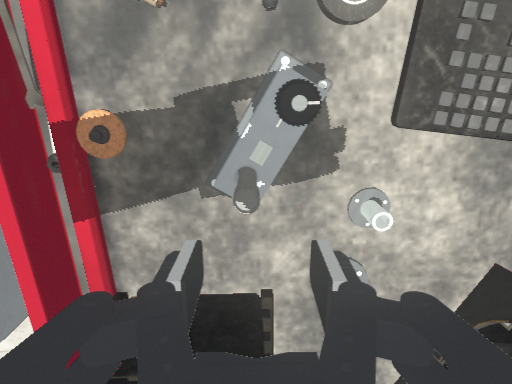

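The torch (246,190) now stands upright in the socket and the fingers are clear. The screw head is at (299,103) with its line pointing right, about 2.15 rad off. I check the seating depth against the holder view while pre-turning the wrist above the screw.

```bash
python3 -m inch '[{"slide":[1,0.4,0],"turn":-0.15,"grip":6},{"slide":[2,0.9,0],"turn":-0.3,"grip":6},{"slide":[4,1.8,0],"turn":-0.45,"grip":6},{"slide":[6.8,3.7,0],"turn":-0.6,"grip":6},{"slide":[6.8,3.7,0],"turn":-0.75,"grip":6},{"slide":[6.8,3.7,0],"turn":-0.9,"grip":6},{"slide":[6.8,3.7,0],"turn":-1.05,"grip":6},{"slide":[6.8,3.7,0],"turn":-1.2,"grip":6},{"slide":[6.8,3.7,0],"turn":-1.35,"grip":6},{"slide":[6.8,3.7,0],"turn":-1.5,"grip":6},{"slide":[6.8,3.7,0],"turn":-1.65,"grip":6},{"slide":[6.8,3.7,0],"turn":-1.8,"grip":6},{"slide":[6.8,3.7,0],"turn":-1.95,"grip":6},{"slide":[6.8,3.7,0],"turn":-2.1,"grip":6},{"slide":[6.8,3.7,0],"turn":-2.1,"grip":6},{"slide":[6.8,3.7,0],"turn":-2.1,"grip":6}]'
python3 - <<'E'
from h import *
for f,c in(('w2',(.620,.206)),('wrist4',(.4863,.3255))):
    q=dict(np.load(f+'.npz'));P=pts(q['d'],q['K'],q['W'])
    t=P[(q['d']>0)&(P[...,2]>.1)&(P[...,2]<.14)&(np.hypot(P[...,0]-c[0],P[...,1]-c[1])<.007)];print(f,len(t),np.percentile(t[:,2],[10,50,90]).round(4))
s=ctrl.get_state();print(s['qpos'].round(3));M=R.from_quat(s['tcp_rot']).as_matrix();print('delta tool cm',(M.T@(np.array([.5117,.4001,.074])-s['eef_pos'])*100).round(2))
E
```

```text
time: 9.9
eef_pos: [0.5097, 0.4002, 0.2024]
tcp_rot: [-0.352, 0.936, -0.0, -0.002]
contact_force: [0.6, 0.8, -0.4]
opening: 0.706
finger_force: 0.0
w2 424 [0.1136 0.1144 0.1152]
wrist4 269 [0.1197 0.1205 0.1214]
[ 0.509  0.253  1.671  0.     1.22  -1.782]
delta tool cm [-0.19 -0.15 12.84]
```

```bash
python3 - <<'E'
from h import *
for f in('w2','wrist4'):
    q=dict(np.load(f+'.npz'));P=pts(q['d'],q['K'],q['W'])
    for nm,c,r0,r1,z0,z1 in(('rim',(.6205,.2065),.011,.0145,.058,.068),('stand',(.4995,.365),0,.02,.045,.06),('foot',(.6205,.2065),.018,.033,-.01,.02),('bench',(.56,.27),0,.04,-.02,.02),('top1',(.620,.206),0,.005,.1,.13),('top2',(.4863,.3255),0,.005,.1,.14)):
        rr=np.hypot(P[...,0]-c[0],P[...,1]-c[1])
        t=P[(q['d']>0)&(rr<r1)&(rr>=r0)&(P[...,2]>z0)&(P[...,2]<z1)]
        if len(t)>5:print(f,nm,len(t),np.median(t[:,2]).round(4))
im,d,K,W=cam('side');P=pts(d,K,W)
t=P[(d>0)&(P[...,2]>.112)&(P[...,2]<.14)&(np.hypot(P[...,0]-.485,P[...,1]-.3255)<.018)];print(len(t),np.sort(t[:,2])[-8:])
E
```

```text
w2 rim 380 0.0617
w2 foot 2245 0.005
w2 bench 7306 -0.0011
w2 top1 214 0.1144
wrist4 stand 1533 0.0511
wrist4 foot 179 0.005
wrist4 bench 3357 -0.001
wrist4 top2 139 0.1205
48 [0.1241535  0.12458079 0.12470207 0.1248609  0.12493474 0.12523727
 0.12534851 0.12557519]
```

Bias-corrected, the top sits at 121.6 mm for the lens and 125.5 mm for the rim in the side view. With 4 mm of clearance in the bore, it is fully down. Now the thumbscrew.

```bash
python3 -m inch '[{"slide":[-0.2,-0.15,3],"turn":0,"grip":6},{"slide":[-0.2,-0.15,7],"turn":0,"grip":6},{"slide":[-0.2,-0.15,10],"turn":0,"grip":6},{"slide":[-0.2,-0.15,12],"turn":0,"grip":6},{"slide":[-0.2,-0.15,12.8],"turn":0,"grip":6},{"slide":[-0.2,-0.15,12.8],"turn":0,"grip":6},{"slide":[-0.2,-0.15,12.8],"turn":0,"grip":6}]'
```

```text
time: 10.65
eef_pos: [0.5136, 0.4012, 0.0775]
tcp_rot: [-0.353, 0.935, 0.0, 0.001]
contact_force: [0.5, 0.3, -0.5]
opening: 0.702
finger_force: 0.0
```

```bash
python3 -m inch '[{"slide":[0,0,0],"turn":0,"grip":4},{"slide":[0,0,0],"turn":0,"grip":2.5},{"slide":[0,0,0],"turn":0,"grip":2.5},{"slide":[0,0,0],"turn":0,"grip":2.5},{"slide":[0,0,0],"turn":0,"grip":2.5},{"slide":[0,0,0],"turn":0,"grip":2.5}]' 40; python3 -c "
from h import *
print(ctrl.get_state()['qpos'].round(3),ctrl.get_state()['wrist_torque'].round(2))"
```

```text
time: 11.25
eef_pos: [0.5131, 0.4023, 0.0786]
tcp_rot: [-0.354, 0.935, 0.001, 0.001]
contact_force: [-3.1, 1.9, 6.6]
opening: 0.368
finger_force: 40.5
[ 0.509  0.392  1.739  0.002  1.008 -1.786] [ 0.43  0.67 -0.03]
```

Gripped. Turn clockwise (positive about the downward tool z), most of the way.

```bash
python3 -m inch '[{"slide":[0,0,0],"turn":0.1,"grip":2.5},{"slide":[0,0,0],"turn":0.2,"grip":2.5},{"slide":[0,0,0],"turn":0.3,"grip":2.5},{"slide":[0,0,0],"turn":0.4,"grip":2.5},{"slide":[0,0,0],"turn":0.5,"grip":2.5},{"slide":[0,0,0],"turn":0.6,"grip":2.5},{"slide":[0,0,0],"turn":0.7,"grip":2.5},{"slide":[0,0,0],"turn":0.8,"grip":2.5},{"slide":[0,0,0],"turn":0.9,"grip":2.5},{"slide":[0,0,0],"turn":1.0,"grip":2.5},{"slide":[0,0,0],"turn":1.1,"grip":2.5},{"slide":[0,0,0],"turn":1.2,"grip":2.5},{"slide":[0,0,0],"turn":1.3,"grip":2.5},{"slide":[0,0,0],"turn":1.4,"grip":2.5},{"slide":[0,0,0],"turn":1.5,"grip":2.5},{"slide":[0,0,0],"turn":1.6,"grip":2.5},{"slide":[0,0,0],"turn":1.7,"grip":2.5},{"slide":[0,0,0],"turn":1.8,"grip":2.5},{"slide":[0,0,0],"turn":1.9,"grip":2.5},{"slide":[0,0,0],"turn":1.9,"grip":2.5}]'; cat > st.py <<'E'
from h import *
s=ctrl.get_state();print(s['qpos'].round(3),s['wrist_torque'].round(2))
im,d,K,W=cam('wrist');cv2.imwrite('pics/last.png',im[...,::-1]);P=pts(d,K,W)
g=(im.min(2)>150)&(d>0)&(P[...,2]>.092)&(P[...,2]<.108)&(np.hypot(P[...,0]-.5117,P[...,1]-.4001)<.019)&(np.hypot(P[...,0]-.5117,P[...,1]-.4001)>.008)
if g.sum():
    l=P[g].mean(0)-[.5117,.4001,0];a=np.arctan2(l[1],l[0]);print('line',g.sum(),'screw',(a-np.radians(250.6)+1)%(2*np.pi)-1)
E
python3 st.py
```

```text
time: 13.25
eef_pos: [0.5119, 0.3971, 0.0786]
tcp_rot: [0.555, 0.832, -0.005, 0.001]
contact_force: [-8.6, -12.2, 14.0]
opening: 0.372
finger_force: 41.3
[ 0.506  0.391  1.741 -0.007  1.019  0.116] [-1.98  1.2  -0.  ]
line 98 screw 0.12053613776499006
```

```bash
python3 -m inch '[{"slide":[0,0,0],"turn":0.08,"grip":2.5},{"slide":[0,0,0],"turn":0.16,"grip":2.5},{"slide":[0,0,0],"turn":0.24,"grip":2.5},{"slide":[0,0,0],"turn":0.3,"grip":2.5},{"slide":[0,0,0],"turn":0.36,"grip":2.5},{"slide":[0,0,0],"turn":0.36,"grip":2.5},{"slide":[0,0,0],"turn":0.36,"grip":2.5}]'; python3 st.py
```

```text
time: 14.0
eef_pos: [0.5107, 0.3962, 0.0782]
tcp_rot: [0.694, 0.72, -0.007, 0.001]
contact_force: [-11.3, -16.1, 16.5]
opening: 0.366
finger_force: 41.8
[ 0.506  0.39   1.742 -0.008  1.022  0.474] [-2.46  1.71  0.03]
line 101 screw -0.21353565029705468
```

View pics/last.png

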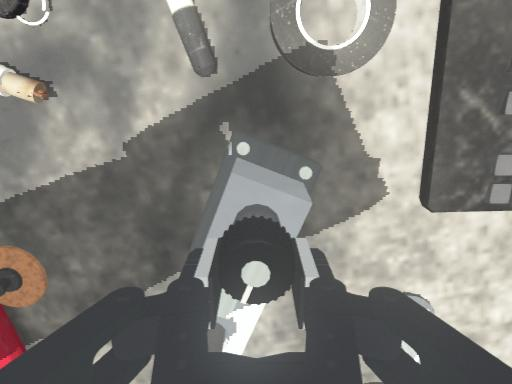

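The screw's line runs from the cap (256,272) to (247,295), almost parallel to the stand axis, so it is close to seated. I compute the angle from cap to line and turn a bit more until the torque shows the stop.

```bash
cat > st.py <<'E'
from h import *
s=ctrl.get_state();print(s['qpos'].round(3),s['wrist_torque'].round(2),s['contact_force'].round(1),s['eef_pos'].round(4))
im,d,K,W=cam('wrist');cv2.imwrite('pics/last.png',im[...,::-1]);P=pts(d,K,W)
m=((im.min(2)>130)&(d>0)&(P[...,2]>.09)&(P[...,2]<.112)&(np.hypot(P[...,0]-.511,P[...,1]-.4)<.024)).astype(np.uint8)
k,l,st,ce=cv2.connectedComponentsWithStats(m)
i=1+np.argmax(st[1:,4]);v,u=np.nonzero(l==i)
Q=np.array([onz(K,W,a,b,.101)[:2] for a,b in zip(u,v)])
# cap centre: distance transform max
dt=cv2.distanceTransform((l==i).astype(np.uint8),cv2.DIST_L2,5);b,a=np.unravel_index(dt.argmax(),dt.shape)
w=dt>dt.max()-1;cc=np.argwhere(w).mean(0);c=onz(K,W,cc[1],cc[0],.101)[:2]
r=np.hypot(*(Q-c).T);f=Q[r>.0085].mean(0)-c
print('cap',cc.round(1),c.round(4),'n',(r>.0085).sum(),'screw',((np.arctan2(f[1],f[0])-np.radians(250.6)+1)%(2*np.pi)-1).round(3))
E
python3 st.py
python3 -m inch '[{"slide":[0,0,0],"turn":0.06,"grip":2.5},{"slide":[0,0,0],"turn":0.12,"grip":2.5},{"slide":[0,0,0],"turn":0.18,"grip":2.5},{"slide":[0,0,0],"turn":0.18,"grip":2.5},{"slide":[0,0,0],"turn":0.18,"grip":2.5}]'; python3 st.py
```

```text
[ 0.506  0.39   1.742 -0.008  1.022  0.474] [-2.44  1.75  0.01] [-10.9 -14.9  14.9] [0.5107 0.3962 0.0782]
cap [275.1 257.1] [0.5122 0.3997] n 80 screw -0.083
time: 14.6
eef_pos: [0.5103, 0.3981, 0.078]
tcp_rot: [0.755, 0.655, -0.006, 0.001]
contact_force: [-11.0, -9.1, 12.7]
opening: 0.37
finger_force: 40.1
[ 0.508  0.391  1.742 -0.005  1.019  0.651] [-1.44  1.68  0.65] [-11.   -9.1  12.7] [0.5103 0.3981 0.078 ]
cap [275.5 255.5] [0.5117 0.4015] n 96 screw -0.001
```

The moment about z jumped to 0.65 N m and the line reads 0, so it is seated. Back off a quarter turn.

```bash
python3 -m inch '[{"slide":[0,0,0],"turn":0,"grip":2.5},{"slide":[0,0,0],"turn":-0.1,"grip":2.5},{"slide":[0,0,0],"turn":-0.2,"grip":2.5},{"slide":[0,0,0],"turn":-0.3,"grip":2.5},{"slide":[0,0,0],"turn":-0.4,"grip":2.5},{"slide":[0,0,0],"turn":-0.5,"grip":2.5},{"slide":[0,0,0],"turn":-0.6,"grip":2.5},{"slide":[0,0,0],"turn":-0.7,"grip":2.5},{"slide":[0,0,0],"turn":-0.8,"grip":2.5},{"slide":[0,0,0],"turn":-0.9,"grip":2.5},{"slide":[0,0,0],"turn":-1.0,"grip":2.5},{"slide":[0,0,0],"turn":-1.1,"grip":2.5},{"slide":[0,0,0],"turn":-1.2,"grip":2.5},{"slide":[0,0,0],"turn":-1.3,"grip":2.5},{"slide":[0,0,0],"turn":-1.4,"grip":2.5},{"slide":[0,0,0],"turn":-1.5,"grip":2.5},{"slide":[0,0,0],"turn":-1.57,"grip":2.5},{"slide":[0,0,0],"turn":-1.57,"grip":2.5},{"slide":[0,0,0],"turn":-1.57,"grip":2.5}]'; python3 st.py
```

```text
time: 16.55
eef_pos: [0.5125, 0.3998, 0.0781]
tcp_rot: [0.073, 0.997, -0.001, -0.001]
contact_force: [-4.7, -3.7, 7.6]
opening: 0.367
finger_force: 39.5
[ 0.507  0.392  1.74  -0.002  1.012 -0.916] [-0.56  0.78  0.07] [-4.7 -3.7  7.6] [0.5125 0.3998 0.0781]
cap [278.8 259.1] [0.5124 0.4013] n 75 screw 1.404
```

View pics/last.png

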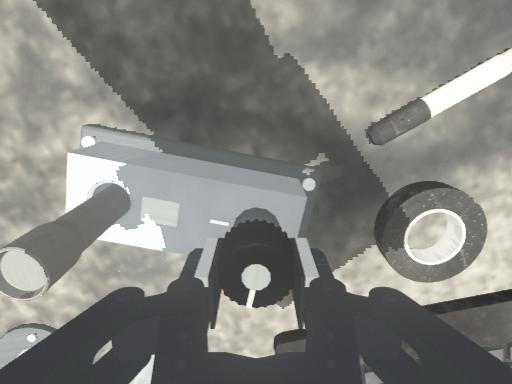

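The torch still stands in the socket at (110,195), and the line points about a quarter turn off (camera 1.40, joint travel at most 1.57). I nudge by 0.08, settle, check and hand in.

```bash
python3 -m inch '[{"slide":[0,0,0],"turn":-0.04,"grip":2.5},{"slide":[0,0,0],"turn":-0.08,"grip":2.5},{"slide":[0,0,0],"turn":-0.08,"grip":2.5},{"slide":[0,0,0],"turn":-0.08,"grip":2.5},{"slide":[0,0,0],"turn":-0.08,"grip":2.5},{"slide":[0,0,0],"turn":-0.08,"grip":2.5}]'; python3 st.py; python3 -c "
from h import *
print(ctrl.sign_off())"
```

```text
time: 17.2
eef_pos: [0.5126, 0.4, 0.0781]
tcp_rot: [0.033, 0.999, -0.001, -0.001]
contact_force: [-5.0, -3.2, 7.9]
opening: 0.362
finger_force: 39.5
[ 0.507  0.392  1.74  -0.002  1.012 -0.996] [-0.45  0.8   0.06] [-5.  -3.2  7.9] [0.5126 0.4    0.0781]
cap [273.2 251.2] [0.5095 0.3984] n 103 screw 1.8
the job is handed in; nothing more can be done
None
```

I handed the job in at 17.2 s: the penlight stands lamp up in the socket, released, and the thumbscrew was seated, backed off about a quarter turn and is still gripped. The last angle readings disagree: the camera gave 1.40 rad, then 1.80 after a 0.08 rad nudge, and joint travel suggests at most about 1.65. All are inside the 1.27–1.87 limits, but no verdict came back.

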